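Lay the glass tube in its V-cradle and chock it

ROBOT

A 7-joint arm with a two-finger parallel gripper is mounted at the origin on the work surface; the furniture and walls round the work are solid. World frame = base frame: x ahead of the robot, y to its left, z up, the work surface at z = 0. Lengths are in m, angles in rad, forces in N, time in s.
With the tool pointing down it reaches from about 0.4 to 0.9 m from the base axis. Payload 5.5 kg.
Tool frame: the origin (TCP) lies between the finger pads; the fingertips stand 25 mm ahead of it and the grasp point (between the pads) lies 6 mm ahead of it; z points along the fingers, y is the direction in which the jaws open and shut (so a half turn about z gives the same grasp; the last joint's range is limited). The gripper opens to 92 mm and grips with 3 to 60 N. Pads are 19 mm wide; open, the fingers measure 130 mm over their backs; the gripper's body (75 mm by 190 mm) begins 47 mm behind the grasp point.
Start: joints at [1.578, 0.501, -0.427, 1.55, 0.221, 1.138, -0.21], TCP at [0.164, -0.629, 0.252] pointing down, gripper open.
Joint ranges: [-2.88, 2.88], [-0.31, 2.03], [-1.54, 1.56], [0.2, 2.42], [-1.41, 4.55], [0.19, 2.02], [-2.57, 2.57]. Speed limits (rad/s): [2.57, 2.57, 3.14, 3.14, 3.14, 3.14, 3.14].

INTERFACE

Orientations are given as a unit quaternion [x, y, z, w].
In Python, from bench import bot gives the robot as it stands. The module is installed in compiled form; this text tells all that it offers.
- The arm moves only by the tool send_rows, never from a script. Its argument "deltas" is text: rows parted by semicolons, each of 7 numbers parted by spaces: the shift along the tool's x, y, z in units of 60 mm (1.0 is 60 mm), then the turn, a rotation vector about the tool's x, y, z in degrees, then the opening, from 0 (shut) to 1 (fully open). A call has 1 to 12 rows; each row is the pose to reach, as a shift and turn from the pose commanded when the call began, along the tool's axes at that moment; what a row does not reach only later rows make up. A row lasts 1/8 s, in which the tool goes at most 62.5 mm and 10.7 degrees, less where a joint would pass 70% of its speed; a pose out of reach is approached as far as the arm can. A call with a gripper value outside its range is refused whole. The fingers move at their own pace and stop on an object; "newtons" is the grip in N (left out, the last holds). Time passes only in rows, so rows that repeat a pose let the fingers close. It gives the time, the measured TCP pose, the force and the opening at its end, in the units of the state.
- bot.get_obs(): the state, without advancing time (a new reading comes with each control period).
- bot.capture(name): name is "scene" or "top"; returns the picture (480x640x3 uint8, red, green, blue); there is no depth.
- bot.get_calibration(name): a dict with "intrinsics" (3x3 intrinsics, pixels), "k1" (the pictures are not rectified: a ray, as slopes to the right and down, at radius r is drawn at 1 + k1 r^2 times it, then the intrinsics apply), "eye" and "rotation" of the camera in the world. Camera axes: x right, y down, z forward; pixel columns grow to the right and rows downward; lengths in m; the calibration is good to about 2 mm. A picture is of the moment at which its call begins. get_calibration takes no time and is no camera call.
- bot.sign_off(): hands the job in, once; it reports no verdict.
The state is a dict: "time_s": time; "joints": joint angles; "qd": joint speeds; "joint_torque": joint torques, N m; "eef_pos": TCP position; "ee_rot": TCP orientation; "force": force on the tool from outside, world axes, zero at the start; "torque": the same for the moment, N m; "finger_gap": finger opening in m.
Only numpy, scipy, OpenCV 4.12 (cv2) and the standard library are available. Lean on these libraries where they do the work, as an engineer would, in place of code of your own. Each camera call takes 0.05 s, during which the arm holds its last target.

TASK

Lay the thick glass tube lengthwise in the V of the wooden cradle, centred so that it rests on both saddles, and lower it right down into the V before you let go: it is glass and must not be dropped. Then stop it from rolling: stand the wooden chock with the sloping sides flat on the cradle's ledge, base down, between the tube and the stop rail, with its length along the tube.

Things in the scene. Friction and masses are not known exactly. Their poses are not given: they have to be found in the camera images.
- tube_center (a point): Centre of the thick tube: straight, open, pale green glass, 40 mm in diameter, 220 mm long, about 0.2 kg; starts lying on the table (this point 20 mm above it) and can roll. y runs along it; x and z turn as it rolls. Both ends alike. A slim tube of the same glass and length (22 mm in diameter) also lies there and is not wanted.
- chock_center (a point): Centre (half-way up) of the chock: pale wooden bar 48 mm long (y), 40 mm wide at the base (x), its long sides sloping in to 16 mm at the top, 32 mm tall (z up), 0.05 kg. Starts base down on the table. Grip its upright end faces, 48 mm apart along y. A plain rectangular block of the same wood and overall size is not wanted.
- seat (a point): Where the tube's centre goes: the seat, 39 mm above the table, on a fixed wooden cradle (board 142 x 210 mm, 10 mm thick, two V-grooved saddles 44 mm tall). y along the groove, x away from the chock ledge, z up. The wide saddle lies at y -105 to -35 mm, the narrow one at y 65 to 105 mm; between them only the bare board is under the tube (29 mm below this point): finger room.
- ledge (a point): Middle of the chock ledge on the wide saddle: a flat shelf 30 mm above the table, 52 mm (x) by 70 mm (y), axes as the seat's; this point lies on its top, in the middle of the free space for the chock's base. 29 mm towards -x a stop rail rises 12 mm; 28 mm towards +x is the flank of the seated tube. So the base, 40 mm wide, has 8 mm of play to each side.
Not all that is in view belongs to the job. Leave any orange or turquoise look-alike of the part that bears chock_center alone. Leave any black look-alike of the part that bears tube_center alone.

How it is judged:
On the way, in this order (a step that is already met when the one before it is completed fails the run):
1. The thick tube is lowered into the V while still held (within 15 mm of its seat in height) (x of tube_center in the frame of seat between -0.02 and 0.02 m and y of tube_center in the frame of seat between -0.03 and 0.03 m and z of tube_center in the frame of seat between -0.015 and 0.015 m and contact force between the fingers and tube above 1 N), for 0.1 s.
2. The thick tube lies in the V of both saddles, let go (x of tube_center in the frame of seat between -0.011 and 0.011 m and y of tube_center in the frame of seat between -0.025 and 0.025 m and z of tube_center in the frame of seat between -0.006 and 0.006 m and angle between the y axis of tube_center and the y axis of seat, either way round below 0.175 rad and contact force between the fingers and tube below 0.1 N), for 0.2 s.
3. The chock stands on the ledge between the tube and the stop rail (x of chock_center in the frame of ledge between -0.018 and 0.018 m and y of chock_center in the frame of ledge between -0.022 and 0.022 m and z of chock_center in the frame of ledge between 0.011 and 0.021 m and angle between the y axis of chock_center and the y axis of seat, either way round below 0.26 rad and angle between chock_center's own z axis and vertical below 0.175 rad), for 0.2 s.
At the end, for the whole second after the job is handed in: The thick tube rests in the V: centre within 11 mm across, 25 mm along, 6 mm in height of its seat, within 10 deg of the groove. The chock stands upright (10 deg) on the ledge between tube and rail: within 18 mm across, 22 mm along, 5 mm in height, 15 deg of the groove. Both at rest (all of step 3 and x of tube_center in the frame of seat between -0.011 and 0.011 m and y of tube_center in the frame of seat between -0.025 and 0.025 m and z of tube_center in the frame of seat between -0.006 and 0.006 m and angle between the y axis of tube_center and the y axis of seat, either way round below 0.175 rad and linear speed of each of tube, chock below 0.02 m/s); the robot touches nothing.
It also fails if it takes over 58 s, if anything falls off the work surface, if the arm or the gripper's body presses on something with over 40 N, if the wrist force passes 120 N, or if a joint passes its speed limit or range.

## Working session

There is one attempt and no reset: what is moved stays moved. The work goes in short steps, Python scripts to look and compute and a tool call to move; the robot and the scene stay as the last step left them, time stands still between calls to the robot, and variables do not carry over. Pictures are saved under pics/ and viewed, and the job is handed in when it is done.

Besides the shell and the picture viewer there is one more tool, called after ">>>" by a JSON object that holds its "fn" and its "kwargs". send_rows: Moves the arm, as the interface text tells. Its arguments: {"type":"object","properties":{"deltas":{"type":"string"},"newtons":{"type":"number"}},"required":["deltas"]}

```bash
mkdir -p pics; python3 - <<'E'
from bench import bot
import cv2
for n in("scene","top"):
    im=bot.capture(n); cv2.imwrite(f"pics/{n}0.png",im[:,:,::-1])
    print(n,bot.get_calibration(n))
print(bot.get_obs())
E
```

```text
scene {'intrinsics': array([[442.11017795,   0.        , 307.76269111],
       [  0.        , 442.11017795, 238.62978104],
       [  0.        ,   0.        ,   1.        ]]), 'k1': -0.04030505680843099, 'eye': array([-0.05605612,  0.71680964,  0.63452346]), 'rotation': array([-0.24935428,  0.84047232, -0.45904189,  0.14390713])}
top {'intrinsics': array([[502.03660997,   0.        , 321.77967955],
       [  0.        , 502.03660997, 241.68514427],
       [  0.        ,   0.        ,   1.        ]]), 'k1': -0.13757982540718952, 'eye': array([ 0.32437702, -0.05013847,  1.25298304]), 'rotation': array([ 0.71398824, -0.69856333,  0.02662531, -0.03900207])}
{'time_s': 0.1, 'joints': array([ 1.5782451 ,  0.50179085, -0.4267875 ,  1.55133623,  0.22079728,
        1.13829702, -0.21029006]), 'qd': array([-0.00038172, -0.00278721, -0.00099518, -0.0036607 , -0.00088539,
        0.0011775 ,  0.00169483]), 'joint_torque': array([-1.16988082e-02, -5.67865348e+01, -5.83872333e+00, -2.79914725e+01,
       -6.91418792e-02,  2.40815012e-02,  4.96739759e-06]), 'eef_pos': array([ 0.16423435, -0.62830297,  0.25076105]), 'ee_rot': array([ 9.91832248e-01,  1.27546067e-01, -8.09794523e-05, -8.86637990e-04]), 'force': array([ 1.27258172, -0.92827952, -0.35452212]), 'torque': array([ 0.02126443,  0.01515621, -0.06899757]), 'finger_gap': 0.09180639869170683}
```

View pics/scene0.png

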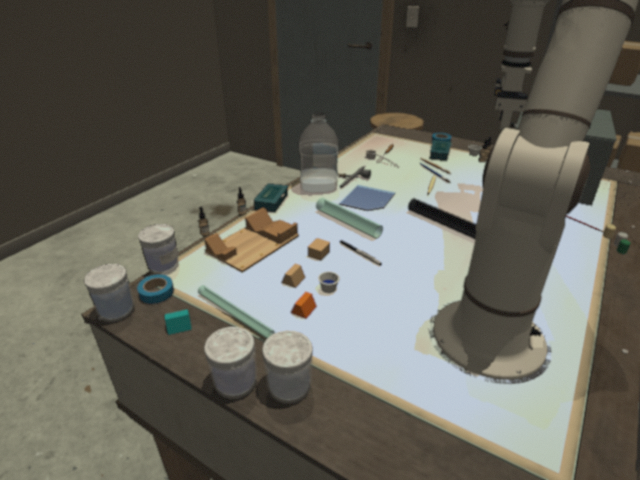

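View pics/top0.png

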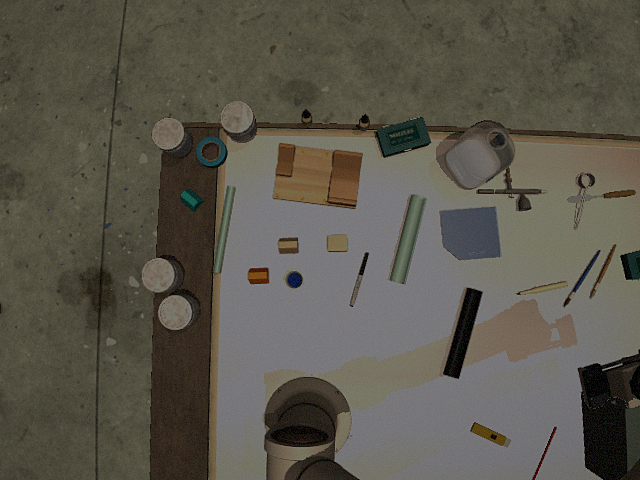

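Top view: the cradle is near (318,177), the thick tube near (407,238), the chock probably at (288,245), and the plain block at (337,243). I'll enlarge these.

```bash
cat > h.py <<'E'
import numpy as np,cv2
from scipy.spatial.transform import Rotation as R
from bench import bot
def ray(n,u,v):
    c=bot.get_calibration(n);K=c['intrinsics'];k=c['k1']
    d=np.array([(u-K[0,2])/K[0,0],(v-K[1,2])/K[1,1]]);s=d.copy()
    for _ in range(30): s=d/(1+k*(s@s))
    return c['eye'],R.from_quat(c['rotation']).apply([s[0],s[1],1.])
def pt(n,u,v,z):
    e,d=ray(n,u,v);return e+d*(z-e[2])/d[2]
def proj(n,p):
    c=bot.get_calibration(n);K=c['intrinsics']
    q=R.from_quat(c['rotation']).inv().apply(np.array(p)-c['eye']);s=q[:2]/q[2];s=s*(1+c['k1']*(s@s))
    return K[:2,:2]@s+K[:2,2]
def crop(src,x,y,w,h,f,name):
    im=cv2.imread(src)[y:y+h,x:x+w]
    cv2.imwrite(name,cv2.convertScaleAbs(cv2.resize(im,None,fx=f,fy=f,interpolation=cv2.INTER_CUBIC),alpha=1.4))
def delta(p,q=None,Rt=None):
    """units for a move to world p (and optional target R), from measured pose"""
    o=bot.get_obs();R0=R.from_quat(o['ee_rot'])
    d=R0.inv().apply(np.array(p)-o['eef_pos'])/.06
    r=(R0.inv()*Rt).as_rotvec(degrees=True) if Rt is not None else np.zeros(3)
    return np.round(d,3),np.round(r,2)
E
python3 - <<'E'
from h import *
crop('pics/top0.png',260,135,110,80,7,'pics/c1.png')
crop('pics/top0.png',265,180,170,120,4.7,'pics/c2.png')
crop('pics/scene0.png',195,190,200,140,4,'pics/c3.png')
for n,u,v,z in [("top",288,245,.0),("top",407,238,.02),("top",318,177,.03),("scene",293,275,.016),("scene",349,218,.02)]: print(n,u,v,pt(n,u,v,z))
E
```

```text
top 288 245 [0.43067122 0.05772388 0.        ]
top 407 238 [ 0.45253623 -0.23763908  0.02      ]
top 318 177 [ 0.59908454 -0.01438842  0.03      ]
scene 293 275 [0.42874391 0.05955649 0.016     ]
scene 349 218 [ 0.4444258  -0.23456909  0.02      ]
```

View pics/c1.png

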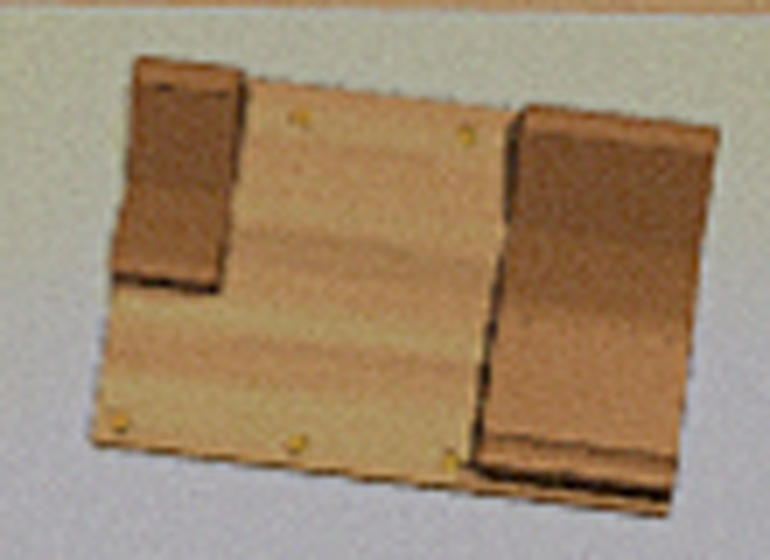

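View pics/c2.png

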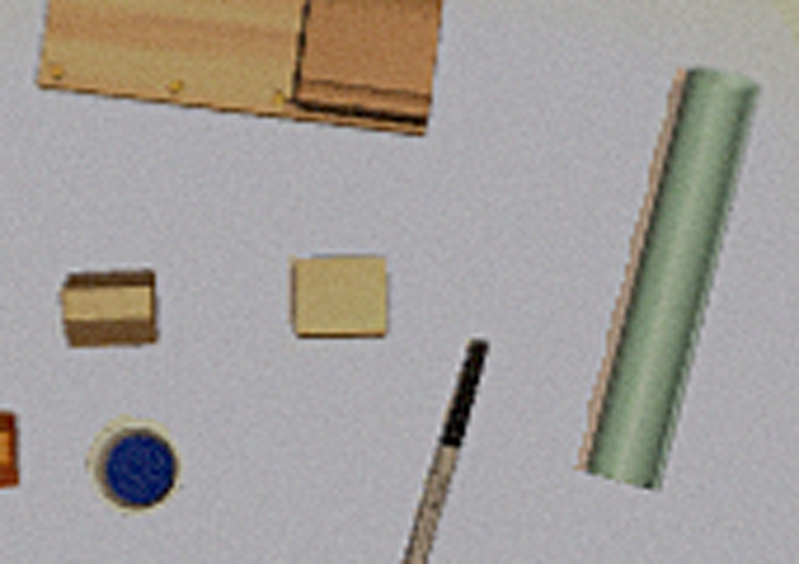

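View pics/c3.png

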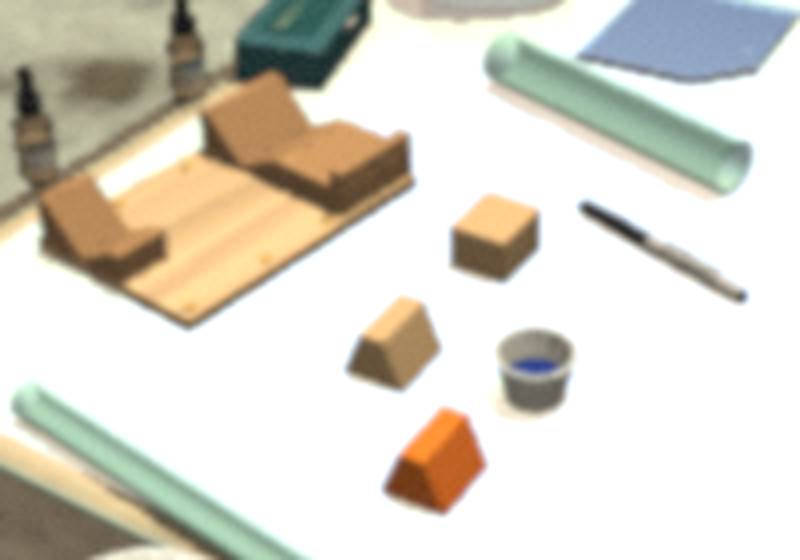

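```bash
python3 - <<'E'
from h import *
from scipy.optimize import least_squares
A=lambda x,y:np.array([260+x/7-.43,135+y/7-.43])
B=lambda x,y:np.array([265+x/4.7-.4,180+y/4.7-.4])
C=lambda x,y:np.array([195+x/4-.38,190+y/4-.38])
obs=[("top",A(92,443),'b',105,.005),("top",A(667,515),'b',-105,.003),
("top",A(480,437),-77,-35,.042),("top",A(678,458),-77,-105,.042),
("top",A(525,108),'k',-35,.044),("top",A(720,128),'k',-105,.044),
("top",A(137,58),'k',105,.044),("top",A(243,70),'k',65,.044),
("scene",C(190,326),'b',105,.003),("scene",C(413,182),'b',-105,.008)]
def res(p,full=False):
    x,y,t,b,k=p;o=[]
    for n,uv,X,Y,z in obs:
        X={'b':b,'k':k}.get(X,X)/1000 if not isinstance(X,str) else {'b':b,'k':k}[X]/1000
        Y/=1000
        o.append(proj(n,[x+X*np.cos(t)-Y*np.sin(t),y+X*np.sin(t)+Y*np.cos(t),z])-uv)
    return np.array(o) if full else np.ravel(o)
s=least_squares(res,[.6,-.01,-.1,-86,56],x_scale=[.01,.01,.01,5,5])
print(s.x,np.degrees(s.x[2]));print(res(s.x,1).round(1))
f=pt("top",*B(722,80),.02);n=pt("top",*B(624,479),.02)
print("tube",f,n,(f+n)/2,np.linalg.norm(f-n),np.degrees(np.arctan2(*(f-n)[[1,0]])))
f=pt("scene",*C(505,62),.02);n=pt("scene",*C(733,165),.02)
print("tube scene",f,n,(f+n)/2,np.linalg.norm(f-n))
for c in [(63,290),(155,285),(157,317),(65,320)]: print(pt("top",*B(*c),.032))
print(pt("top",*B(110,303),.032))
x,y,t=s.x[:3];print("ledge",x-.048*np.cos(t)+.07*np.sin(t),y-.048*np.sin(t)-.07*np.cos(t))
E
```

```text
[ 6.28180546e-01 -1.41509105e-02 -1.09948121e-01 -9.02019398e+01
  4.18567341e+01] -6.299563301477234
[[-0.2 -0.4]
 [ 0.1  0. ]
 [-0.1 -0.3]
 [ 0.   0.3]
 [-0.2 -0.4]
 [ 0.   0.3]
 [-0.7 -0.1]
 [ 0.   0.1]
 [-0.2  0.4]
 [ 1.2 -1.6]]
tube [ 0.55694313 -0.26532444  0.02      ] [ 0.34477489 -0.21481329  0.02      ] [ 0.45085901 -0.24006887  0.02      ] 0.21809800904435706 -13.391196432553055
tube scene [ 0.55102588 -0.25721972  0.02      ] [ 0.34642972 -0.21525132  0.02      ] [ 0.4487278  -0.23623552  0.02      ] 0.20885625296662458
[0.43652047 0.0797732  0.032     ]
[0.44014412 0.03182424 0.032     ]
[0.42346035 0.03033136 0.032     ]
[0.42086558 0.07824888 0.032     ]
[0.430244   0.05502455 0.032     ]
ledge 0.5727895084909678 -0.07846135259080703
```

```bash
cat >> h.py <<'E'
def down(a):
    a=np.radians(a);y=np.array([np.cos(a),np.sin(a),0]);z=np.array([0,0,-1.])
    return R.from_matrix(np.array([np.cross(y,z),y,z]).T)
E
python3 - <<'E'
from h import *
A=lambda x,y:np.array([260+x/7-.43,135+y/7-.43])
S=np.array([.62818,-.01415]);t=-.10995
for c in [(245,80),(510,105)]:
    p=pt("top",*A(*c),.01)[:2]-S; print(p@[np.cos(t),np.sin(t)],p@[-np.sin(t),np.cos(t)])
print(delta([.4505,-.2392,.13],Rt=down(-103.4)))
E
```

```text
0.04796149800054826 0.06764890637225797
0.050867760610641924 -0.029235904577884615
(array([ 6.257, -5.063,  2.022]), array([-1.000e-01,  2.000e-02,  2.806e+01]))
```

>>> {"fn": "send_rows", "kwargs": {"deltas": "0.6 -0.5 0 0 0 3 1; 1.3 -1.0 0 0 0 6 1; 2.0 -1.6 0 0 0 9 1; 2.7 -2.2 0.3 0 0 12 1; 3.4 -2.7 0.6 0 0 15 1; 4.1 -3.3 0.9 0 0 18 1; 4.8 -3.9 1.2 0 0 21 1; 5.5 -4.5 1.5 0 0 24 1; 6.26 -5.06 1.8 0 0 28 1; 6.26 -5.06 2.02 -0.1 0 28.1 1; 6.26 -5.06 2.02 -0.1 0 28.1 1; 6.26 -5.06 2.02 -0.1 0 28.1 1", "newtons": 15}}

```text
time_s: 1.6
eef_pos: [0.4502, -0.2417, 0.1307]
ee_rot: [0.993, -0.118, -0.0, 0.001]
force: [0.7, -0.3, -0.1]
finger_gap: 0.0919
```

```bash
python3 - <<'E'
from h import *
im=bot.capture("scene"); cv2.imwrite("pics/s1.png",im[:,:,::-1]); crop('pics/s1.png',250,120,200,150,4,'pics/s1c.png')
im=bot.capture("top"); cv2.imwrite("pics/t1.png",im[:,:,::-1]); crop('pics/t1.png',330,160,160,160,3.7,'pics/t1c.png')
o=bot.get_obs();print(o['eef_pos'],o['joints'],o['force'])
print(delta([.4505,-.2392,.03],Rt=down(-103.4)))
E
```

```text
[ 0.4505263  -0.24180524  0.13103974] [ 0.83657137  0.4286093  -0.48085036  1.99546532  0.28030701  0.77958876
 -1.61628808] [-0.44250057  0.00159955  0.31824914]
(array([-0.013, -0.046,  1.684]), array([ 0.14, -0.06, -0.2 ]))
```

View pics/s1c.png

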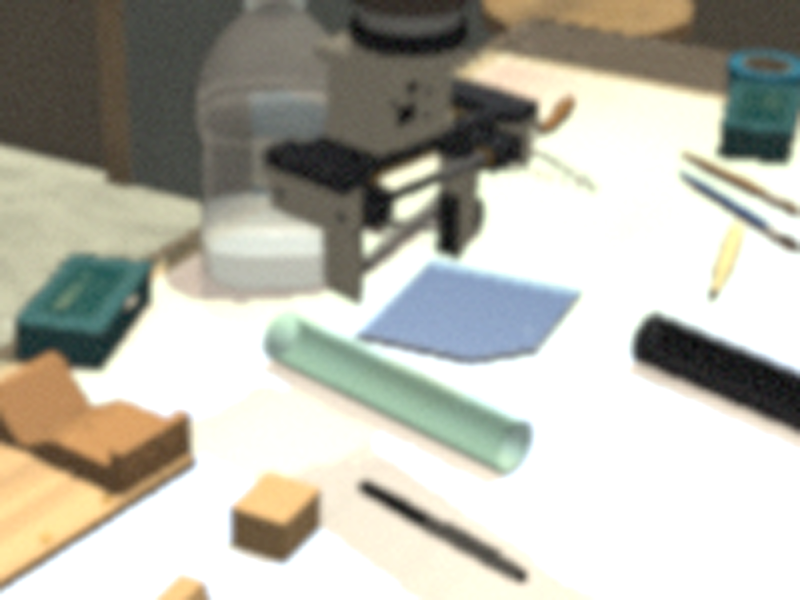

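View pics/t1c.png

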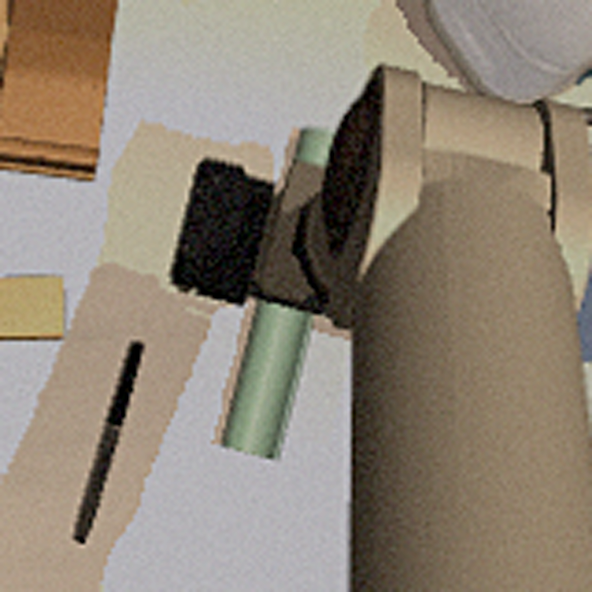

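The gripper is straddling the tube axis with clear space on both sides, so I'll descend and grip.

>>> {"fn": "send_rows", "kwargs": {"deltas": "-0.01 -0.05 0.4 0 0 0 1; -0.01 -0.05 0.9 0 0 0 1; -0.01 -0.05 1.3 0 0 0 1; -0.01 -0.05 1.6 0 0 0 1; -0.01 -0.05 1.68 0 0 0 1; -0.01 -0.05 1.68 0 0 0 1; -0.01 -0.05 1.68 0 0 0 0.3; -0.01 -0.05 1.68 0 0 0 0.3; -0.01 -0.05 1.68 0 0 0 0.3; -0.01 -0.05 1.68 0 0 0 0.3; -0.01 -0.05 1.68 0 0 0 0.3; -0.01 -0.05 1.68 0 0 0 0.3", "newtons": 15}}

```text
time_s: 3.2
eef_pos: [0.4511, -0.2373, 0.0297]
ee_rot: [0.993, -0.117, 0.0, 0.001]
force: [0.0, -0.0, 0.6]
finger_gap: 0.0396
```

```bash
python3 - <<'E'
from h import *
print(delta([.4505,-.2392,.2],Rt=down(-103.4)))
o=bot.get_obs();print(o['eef_pos'],o['force'],o['finger_gap'])
E
```

```text
(array([-2.000e-03,  3.900e-02, -2.838e+00]), array([ 0.1 , -0.03, -0.04]))
[ 0.45114419 -0.23726866  0.02971449] [ 0.04699878 -0.00229338  0.59349254] 0.03957918298123915
```

>>> {"fn": "send_rows", "kwargs": {"deltas": "0 0 0 0 0 0 0.3; 0 0 -0.2 0 0 0 0.3; 0 0 -0.5 0 0 0 0.3; 0 0 -1 0 0 0 0.3; 0 0 -1.6 0 0 0 0.3; 0 0 -2.2 0 0 0 0.3; 0 0 -2.6 0 0 0 0.3; 0 0 -2.6 0 0 0 0.3; 0 0 -2.6 0 0 0 0.3", "newtons": 25}}

```text
time_s: 4.32
eef_pos: [0.4505, -0.2368, 0.1854]
ee_rot: [0.993, -0.117, -0.0, 0.001]
force: [-0.4, 0.2, -2.7]
finger_gap: 0.0392
```

```bash
python3 - <<'E'
from h import *
print(delta([.628,-.014,.18],Rt=down(-6.3)))
o=bot.get_obs();print(o['eef_pos'],o['force'],o['torque'],o['finger_gap'])
E
```

```text
(array([ 2.014, -4.3  ,  0.082]), array([ 7.000e-02,  1.000e-01, -9.715e+01]))
[ 0.45048676 -0.2368068   0.18539462] [-0.4032509   0.17101158 -2.6833282 ] [ 0.05317849  0.0286824  -0.03905938] 0.03922177856237085
```

>>> {"fn": "send_rows", "kwargs": {"deltas": "0.2 -0.4 0 0 0 -9 0.3; 0.4 -0.8 0 0 0 -18 0.3; 0.6 -1.2 0 0 0 -27 0.3; 0.8 -1.6 0 0 0 -36 0.3; 1.0 -2.0 0 0 0 -45 0.3; 1.2 -2.5 0 0 0 -54 0.3; 1.4 -3.0 0 0 0 -63 0.3; 1.6 -3.5 0 0 0 -72 0.3; 1.8 -3.9 0 0 0 -81 0.3; 2.01 -4.3 0 0 0 -90 0.3; 2.01 -4.3 0.08 0 0 -97.2 0.3; 2.01 -4.3 0.08 0 0 -97.2 0.3"}}

```text
time_s: 5.82
eef_pos: [0.6271, -0.0137, 0.1781]
ee_rot: [0.745, 0.667, -0.002, -0.001]
force: [-1.2, -0.4, -1.8]
finger_gap: 0.0393
```

>>> {"fn": "send_rows", "kwargs": {"deltas": "0 0 0 0 0 0 0.3; 0 0 0 0 0 0 0.3; 0 0 0 0 0 0 0.3"}}

```text
time_s: 6.2
eef_pos: [0.6284, -0.0144, 0.1808]
ee_rot: [0.745, 0.667, -0.001, 0.001]
force: [0.2, 1.1, -1.0]
finger_gap: 0.0398
```

```bash
python3 - <<'E'
from h import *
im=bot.capture("scene"); cv2.imwrite("pics/s2.png",im[:,:,::-1]); crop('pics/s2.png',170,120,200,150,4,'pics/s2c.png')
im=bot.capture("top"); cv2.imwrite("pics/t2.png",im[:,:,::-1]); crop('pics/t2.png',230,110,180,130,4.4,'pics/t2c.png')
o=bot.get_obs();print(o['eef_pos'],o['joints'],o['force'])
print(delta([.628,-.014,.09],Rt=down(-6.3)))
c=o['eef_pos']-[0,0,.0097]; t=np.radians(-6.3);d=np.array([-np.sin(t),np.cos(t),0])*.11
for s in(-1,1):
    p=proj("scene",c+s*d);print(p,(p-[170,120])*4); p=proj("top",c+s*d);print((p-[230,110])*4.4)
E
```

```text
[ 0.62848553 -0.014228    0.18080705] [ 0.58832007  0.66670508 -0.87524284  1.66019301  0.56820254  1.08781199
 -0.56470298] [ 0.16419064 -0.87432152 -2.17307412]
(array([ 0.006, -0.009,  1.513]), array([0.04, 0.11, 0.02]))
[272.66299189 168.2532085 ] [410.65196756 193.01283398]
[598.77516954 203.39671013]
[206.48643882 198.75951189] [145.94575527 315.03804755]
[166.01088954 149.58582391]
```

View pics/s2c.png

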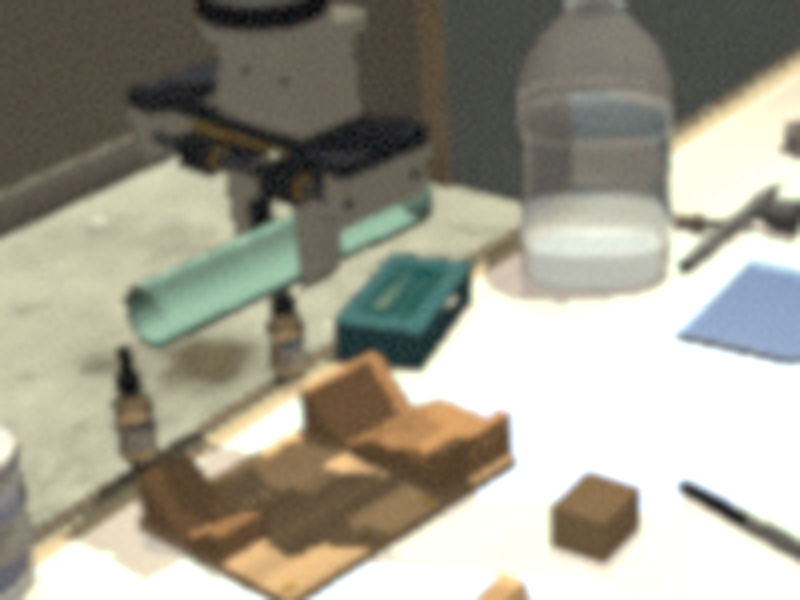

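View pics/t2c.png

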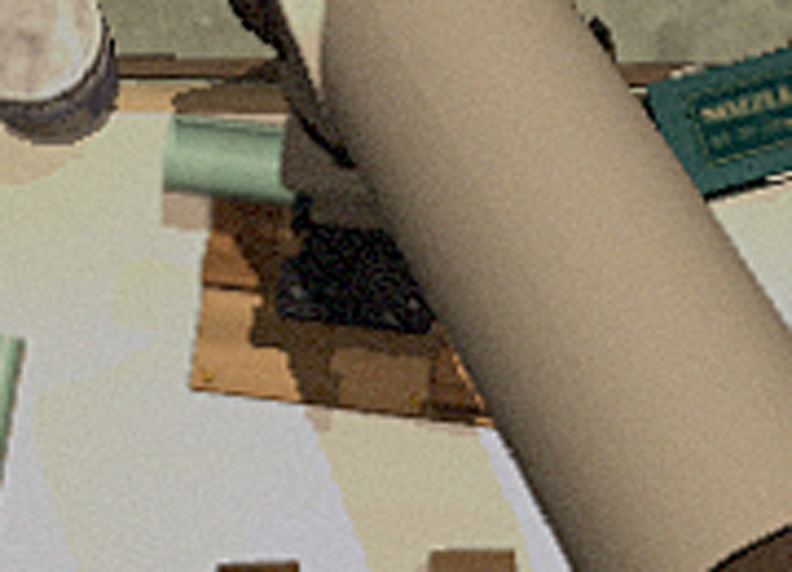

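The tube's ends match the predicted positions to within about 3 mm, so it is level and aligned. I'll lower it now.

>>> {"fn": "send_rows", "kwargs": {"deltas": "0 0 0.3 0 0.1 0 0.3; 0 0 0.7 0 0.1 0 0.3; 0 0 1.1 0 0.1 0 0.3; 0 0 1.5 0 0.1 0 0.3; 0 0 1.7 0 0.1 0 0.3; 0 0 1.85 0 0.1 0 0.3; 0 0 1.95 0 0.1 0 0.3; 0 0 2.0 0 0.1 0 0.3; 0 0 2.05 0 0.1 0 0.3; 0 0 2.1 0 0.1 0 0.3; 0 0 2.1 0 0.1 0 0.3"}}

```text
time_s: 7.68
eef_pos: [0.6284, -0.0143, 0.0545]
ee_rot: [0.745, 0.668, -0.0, 0.0]
force: [0.3, 0.6, -1.6]
finger_gap: 0.0394
```

```bash
python3 - <<'E'
from h import *
im=bot.capture("scene"); cv2.imwrite("pics/s3.png",im[:,:,::-1]); crop('pics/s3.png',190,160,130,100,6,'pics/s3c.png')
o=bot.get_obs();print(o['eef_pos'],o['force'],o['torque'])
print(delta([.628,-.014,.0487],Rt=down(-6.3)))
E
```

```text
[ 0.62840361 -0.01429944  0.05458063] [ 0.8537805   0.22003057 -1.97801977] [-0.0262525  -0.07498659 -0.00644691]
(array([ 0.004, -0.007,  0.098]), array([0.01, 0.  , 0.05]))
```

View pics/s3c.png

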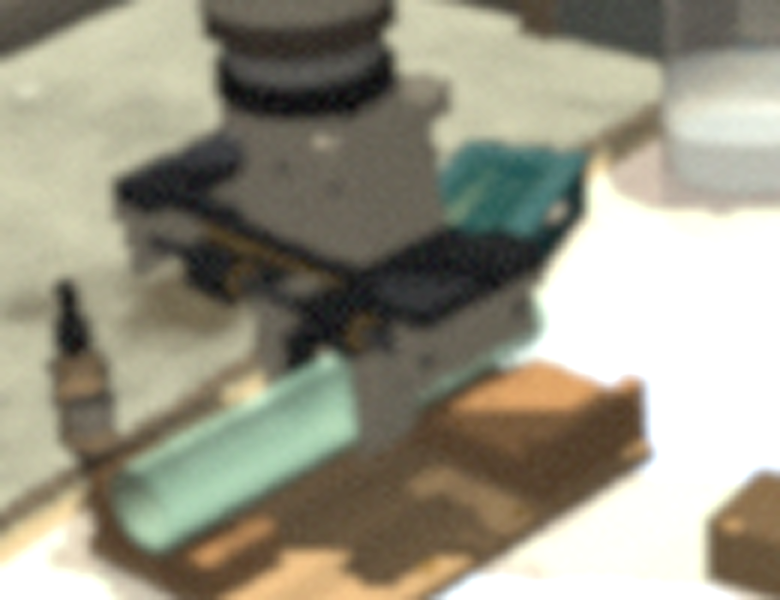

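No contact force yet and alignment looks right. I'll lower the last ~6 mm in small steps.

>>> {"fn": "send_rows", "kwargs": {"deltas": "0 0 0.03 0 0 0 0.3; 0 0 0.06 0 0 0 0.3; 0 0 0.08 0 0 0 0.3; 0 0 0.1 0 0 0 0.3; 0 0 0.1 0 0 0 0.3; 0 0 0.1 0 0 0 0.3"}}

```text
time_s: 8.48
eef_pos: [0.629, -0.0143, 0.049]
ee_rot: [0.745, 0.668, 0.0, 0.0]
force: [0.0, -0.7, 1.7]
finger_gap: 0.0392
```

>>> {"fn": "send_rows", "kwargs": {"deltas": "0 0 0.01 0 0 0 0.3; 0 0 0.02 0 0 0 0.3; 0 0 0.02 0 0 0 0.3; 0 0 0.02 0 0 0 0.3"}}

```text
time_s: 8.98
eef_pos: [0.6292, -0.0142, 0.0488]
ee_rot: [0.744, 0.668, 0.0, 0.001]
force: [-1.6, -1.1, 9.1]
finger_gap: 0.0395
```

Force is rising firmly (about 9 N), so the tube is seated. I'll release gently.

>>> {"fn": "send_rows", "kwargs": {"deltas": "0 0 0 0 0 0 0.47; 0 0 0 0 0 0 0.52; 0 0 0 0 0 0 0.6; 0 0 0 0 0 0 0.7; 0 0 0 0 0 0 0.85; 0 0 0 0 0 0 0.85; 0 0 0 0 0 0 0.85; 0 0 -0.3 0 0 0 0.85; 0 0 -0.7 0 0 0 0.85; 0 0 -1.2 0 0 0 0.85; 0 0 -1.8 0 0 0 0.85; 0 0 -2.4 0 0 0 0.85"}}

```text
time_s: 10.48
eef_pos: [0.6287, -0.0139, 0.1947]
ee_rot: [0.744, 0.668, 0.001, 0.001]
force: [0.4, 0.3, 0.4]
finger_gap: 0.0782
```

```bash
python3 - <<'E'
from h import *
im=bot.capture("scene"); cv2.imwrite("pics/s4.png",im[:,:,::-1]); crop('pics/s4.png',190,160,130,100,6,'pics/s4c.png')
o=bot.get_obs();print(o['eef_pos'],o['force'],o['joints'])
print(delta([.4302,.055,.13],Rt=down(-86.3)))
E
```

```text
[ 0.63146862 -0.01317383  0.19989421] [1.26902403 1.09275042 2.81638102] [ 0.59772157  0.64717755 -0.89110289  1.6452762   0.553191    1.10984767
 -0.55274471]
(array([ 0.766, -3.468,  1.133]), array([ 0.41, -0.41, 80.09]))
```

View pics/s4c.png

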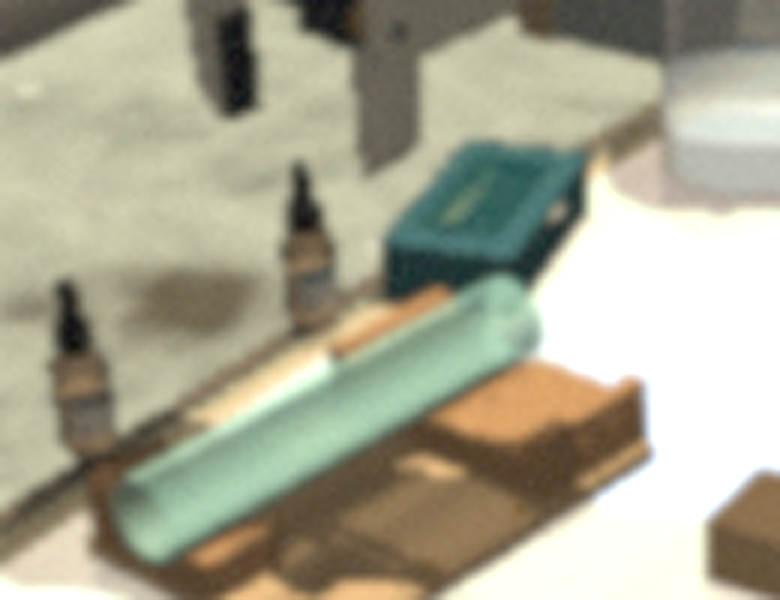

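>>> {"fn": "send_rows", "kwargs": {"deltas": "0.08 -0.35 0 0 0 8 0.85; 0.16 -0.7 0 0 0 16 0.85; 0.24 -1.05 0 0 0 24 0.85; 0.32 -1.4 0 0 0 32 0.85; 0.4 -1.75 0.1 0 0 40 0.85; 0.48 -2.1 0.2 0 0 48 0.85; 0.56 -2.5 0.4 0 0 56 0.85; 0.64 -2.9 0.6 0 0 64 0.85; 0.72 -3.2 0.8 0.2 -0.2 72 0.85; 0.77 -3.47 1.0 0.4 -0.4 80 0.85; 0.77 -3.47 1.13 0.4 -0.4 80 0.85; 0.77 -3.47 1.13 0.4 -0.4 80 0.85"}}

```text
time_s: 12.02
eef_pos: [0.4274, 0.0544, 0.124]
ee_rot: [0.999, 0.034, -0.004, -0.0]
force: [0.2, 0.3, 0.6]
finger_gap: 0.0782
```

>>> {"fn": "send_rows", "kwargs": {"deltas": "0 0 0 0 0 0 0.85; 0 0 0 0 0 0 0.85"}}

```text
time_s: 12.28
eef_pos: [0.4272, 0.0542, 0.1239]
ee_rot: [0.999, 0.033, -0.004, -0.0]
force: [-0.2, -0.5, 0.0]
finger_gap: 0.0779
```

```bash
python3 - <<'E'
from h import *
im=bot.capture("scene"); cv2.imwrite("pics/s5.png",im[:,:,::-1]); crop('pics/s5.png',210,170,160,120,5,'pics/s5c.png')
im=bot.capture("top"); cv2.imwrite("pics/t5.png",im[:,:,::-1]); crop('pics/t5.png',240,130,160,160,3.7,'pics/t5c.png')
o=bot.get_obs();print(o['eef_pos'],o['force'],o['joints'],o['finger_gap'])
print(delta([.4302,.055,.03],Rt=down(-86.3)))
E
```

```text
[0.42688627 0.0542118  0.12367802] [-1.21230086 -0.28811707  0.1599077 ] [ 0.38567213  0.3512403  -0.65473065  2.17386377  0.32001997  0.71885986
 -1.99032131] 0.07794396296152417
(array([ 0.069, -0.008,  1.561]), array([-0.06,  0.48,  0.05]))
```

View pics/s5c.png

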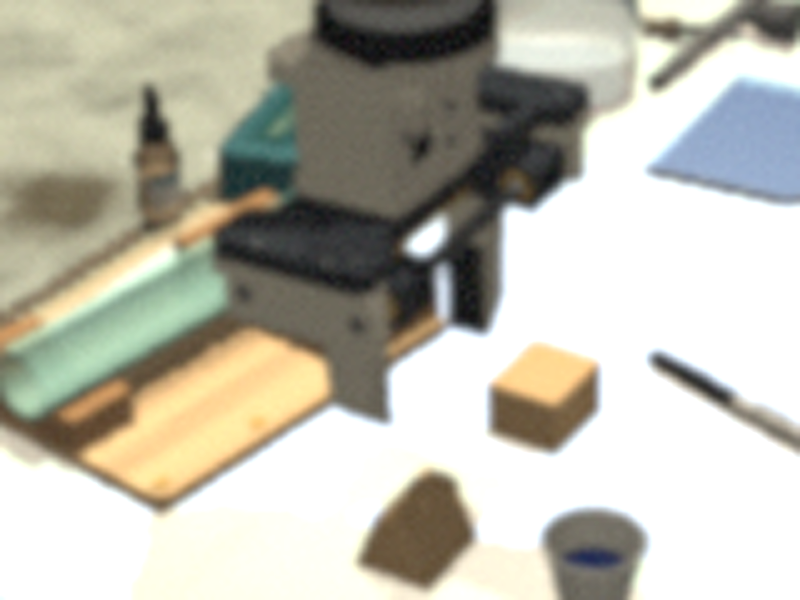

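View pics/t5c.png

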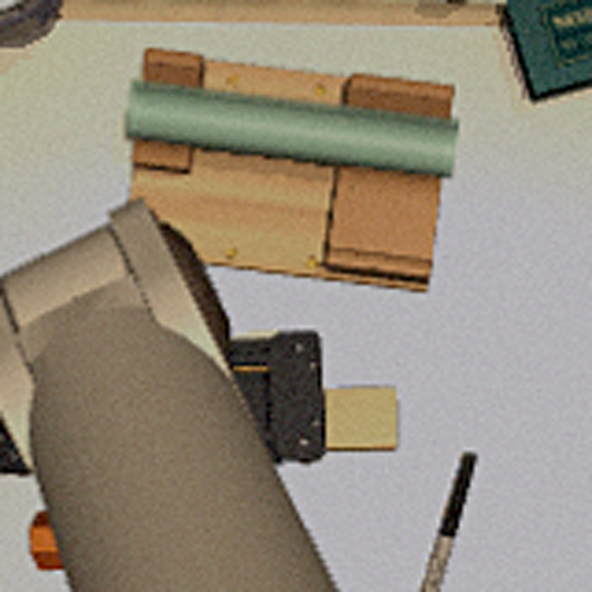

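Top view shows the tube lying in both saddles and centred. Now I'll descend on the chock.

>>> {"fn": "send_rows", "kwargs": {"deltas": "0.07 -0.01 0.4 0 0.5 0 0.85; 0.07 -0.01 0.8 0 0.5 0 0.85; 0.07 -0.01 1.2 0 0.5 0 0.85; 0.07 -0.01 1.45 0 0.5 0 0.85; 0.07 -0.01 1.56 0 0.5 0 0.85; 0.07 -0.01 1.56 0 0.5 0 0.85; 0.07 -0.01 1.56 0 0.5 0 0.4; 0.07 -0.01 1.56 0 0.5 0 0.4; 0.07 -0.01 1.56 0 0.5 0 0.4; 0.07 -0.01 1.56 0 0.5 0 0.4; 0.07 -0.01 1.56 0 0.5 0 0.4", "newtons": 10}}

```text
time_s: 13.75
eef_pos: [0.4301, 0.0552, 0.0302]
ee_rot: [0.999, 0.033, 0.0, -0.0]
force: [-1.1, 0.1, 5.6]
finger_gap: 0.0478
```

```bash
python3 - <<'E'
from h import *
im=bot.capture("scene"); cv2.imwrite("pics/s6.png",im[:,:,::-1]); crop('pics/s6.png',210,190,160,120,5,'pics/s6c.png')
o=bot.get_obs();print(o['eef_pos'],o['force'],o['finger_gap'])
print(delta([.4302,.055,.03],Rt=down(-86.3)))
E
```

```text
[0.43006802 0.05522989 0.03016657] [-0.93255455  0.73200423  5.21115361] 0.04778160194317158
(array([0.002, 0.004, 0.003]), array([-0.04, -0.02,  0.06]))
```

View pics/s6c.png

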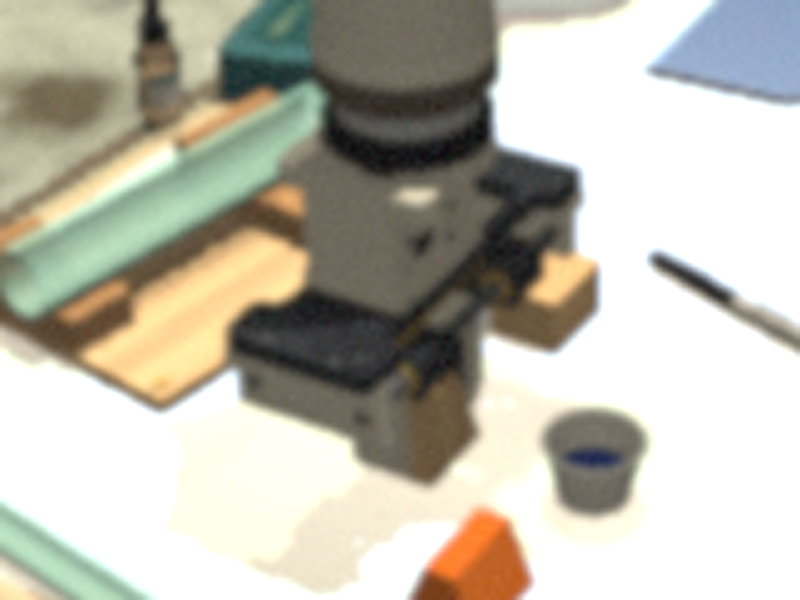

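>>> {"fn": "send_rows", "kwargs": {"deltas": "0 0 0 0 0 0 0.4; 0 0 -0.3 0 0 0 0.4; 0 0 -0.8 0 0 0 0.4; 0 0 -1.4 0 0 0 0.4; 0 0 -2 0 0 0 0.4; 0 0 -2.2 0 0 0 0.4; 0 0 -2.2 0 0 0 0.4; 0 0 -2.2 0 0 0 0.4", "newtons": 20}}

```text
time_s: 14.8
eef_pos: [0.4289, 0.0548, 0.1607]
ee_rot: [0.999, 0.033, -0.001, -0.0]
force: [0.2, 0.5, -0.0]
finger_gap: 0.0477
```

```bash
python3 - <<'E'
from h import *
o=bot.get_obs();print(o['eef_pos'],o['force'],o['finger_gap'])
print(delta([.5728,-.0785,.15],Rt=down(-96.3)))
E
```

```text
[0.42889524 0.05478131 0.16070251] [ 0.20101655  0.49579262 -0.00672361] 0.04773605542961841
(array([2.249, 2.373, 0.171]), array([-0.04,  0.13, 10.04]))
```

>>> {"fn": "send_rows", "kwargs": {"deltas": "0.3 0.3 0 0 0 1 0.4; 0.7 0.7 0 0 0 3 0.4; 1.1 1.1 0 0 0 5 0.4; 1.5 1.5 0 0 0 7 0.4; 1.9 1.9 0 0 0 9 0.4; 2.2 2.3 0.1 0 0.1 10 0.4; 2.25 2.37 0.17 0 0.1 10 0.4; 2.25 2.37 0.17 0 0.1 10 0.4; 2.25 2.37 0.17 0 0.1 10 0.4; 2.25 2.37 0.17 0 0.1 10 0.4"}}

```text
time_s: 16.05
eef_pos: [0.5735, -0.0769, 0.1518]
ee_rot: [0.999, -0.054, 0.001, -0.0]
force: [0.3, 0.0, 0.1]
finger_gap: 0.0482
```

```bash
python3 - <<'E'
from h import *
im=bot.capture("scene"); cv2.imwrite("pics/s7.png",im[:,:,::-1]); crop('pics/s7.png',200,130,160,120,5,'pics/s7c.png')
im=bot.capture("top"); cv2.imwrite("pics/t7.png",im[:,:,::-1]); crop('pics/t7.png',260,120,120,100,6,'pics/t7c.png')
o=bot.get_obs();print(o['eef_pos'],o['force'],o['joints'],o['finger_gap'])
print(delta([.5728,-.0785,.0605],Rt=down(-96.3)))
E
```

```text
[ 0.57374818 -0.07740012  0.15192831] [-0.4573074  -0.02266394 -1.31444962] [ 0.51686311  0.51913008 -0.55538353  1.81641446  0.33972856  0.89992111
 -1.87190126] 0.0481065156041743
(array([-0.017,  0.021,  1.524]), array([-0.04, -0.11,  0.11]))
```

View pics/s7c.png

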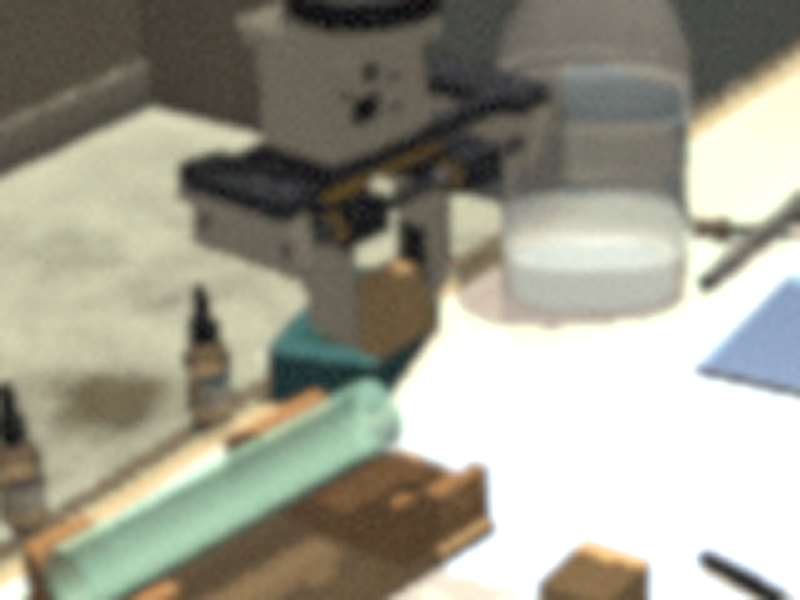

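View pics/t7c.png

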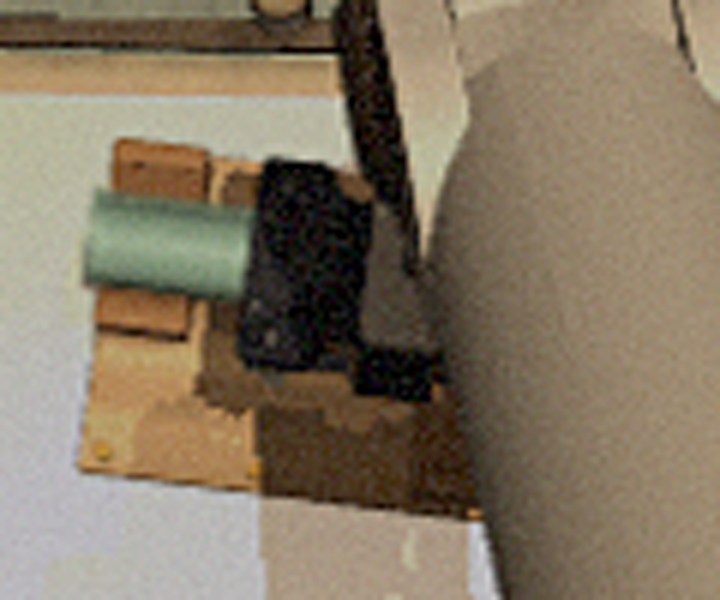

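The chock is held upright and base down above the ledge, and the tube is undisturbed. I'll lower it.

>>> {"fn": "send_rows", "kwargs": {"deltas": "-0.02 0.02 0.3 0 -0.1 0.1 0.4; -0.02 0.02 0.7 0 -0.1 0.1 0.4; -0.02 0.02 1.0 0 -0.1 0.1 0.4; -0.02 0.02 1.2 0 -0.1 0.1 0.4; -0.02 0.02 1.35 0 -0.1 0.1 0.4; -0.02 0.02 1.42 0 -0.1 0.1 0.4; -0.02 0.02 1.42 0 -0.1 0.1 0.4; -0.02 0.02 1.42 0 -0.1 0.1 0.4"}}

```text
time_s: 17.15
eef_pos: [0.5731, -0.079, 0.0669]
ee_rot: [0.998, -0.055, 0.0, -0.0]
force: [0.8, 0.1, -0.4]
finger_gap: 0.048
```

```bash
python3 - <<'E'
from h import *
im=bot.capture("scene"); cv2.imwrite("pics/s8.png",im[:,:,::-1]); crop('pics/s8.png',200,150,130,100,6,'pics/s8c.png')
o=bot.get_obs();print(o['eef_pos'],o['force'],o['finger_gap'])
print(delta([.5728,-.0785,.0602],Rt=down(-96.3)))
E
```

```text
[ 0.57313106 -0.07900683  0.06693224] [ 0.53338714 -0.26871027 -0.50127582] 0.04760372616087837
(array([-0.007, -0.008,  0.112]), array([-0.05, -0.05, -0.04]))
```

View pics/s8c.png

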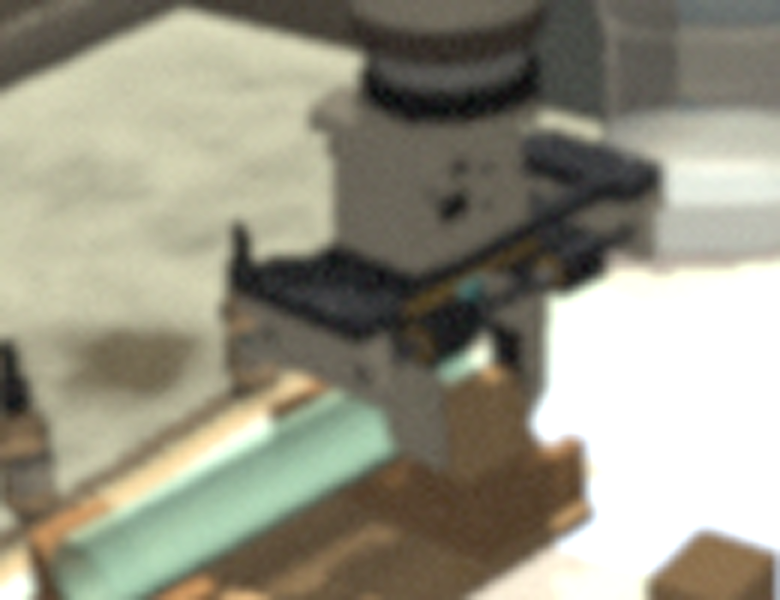

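>>> {"fn": "send_rows", "kwargs": {"deltas": "0 0 0.04 0 0 0 0.4; 0 0 0.07 0 0 0 0.4; 0 0 0.09 0 0 0 0.4; 0 0 0.1 0 0 0 0.4; 0 0 0.11 0 0 0 0.4; 0 0 0.11 0 0 0 0.4; 0 0 0.11 0 0 0 0.4"}}

```text
time_s: 18.08
eef_pos: [0.5726, -0.0789, 0.0602]
ee_rot: [0.998, -0.055, -0.0, -0.0]
force: [-1.9, 0.1, 5.5]
finger_gap: 0.0479
```

Contact on the ledge, with about 5.5 N upward. I'll release and retreat.

>>> {"fn": "send_rows", "kwargs": {"deltas": "0 0 0 0 0 0 0.55; 0 0 0 0 0 0 0.6; 0 0 0 0 0 0 0.7; 0 0 0 0 0 0 0.7; 0 0 0 0 0 0 0.7; 0 0 -0.2 0 0 0 0.7; 0 0 -0.6 0 0 0 0.7; 0 0 -1.2 0 0 0 0.7; 0 0 -1.9 0 0 0 0.7; 0 0 -2.6 0 0 0 0.7; 0 0 -2.6 0 0 0 0.7; 0 0 -2.6 0 0 0 0.7"}}

```text
time_s: 19.58
eef_pos: [0.5724, -0.0792, 0.216]
ee_rot: [0.998, -0.055, -0.0, -0.0]
force: [-0.2, -0.7, -0.2]
finger_gap: 0.0643
```

>>> {"fn": "send_rows", "kwargs": {"deltas": "-0.9 0 0 0 0 0 0.7; -1.8 0 0 0 0 0 0.7; -2.2 1 -0.2 0 0 0 0.7; -2.2 2 -0.2 0 0 0 0.7; -2.2 3 -0.2 0 0 0 0.7; -2.2 4 -0.2 0 0 0 0.7; -2.2 4 -0.2 0 0 0 0.7; -2.2 4 -0.2 0 0 0 0.7"}}

```text
time_s: 20.58
eef_pos: [0.4143, -0.302, 0.2263]
ee_rot: [0.998, -0.055, -0.001, -0.002]
force: [-0.4, 0.3, -0.4]
finger_gap: 0.0642
```

```bash
python3 - <<'E'
from h import *
im=bot.capture("scene"); cv2.imwrite("pics/s9.png",im[:,:,::-1]); crop('pics/s9.png',200,170,130,100,6,'pics/s9c.png')
im=bot.capture("top"); cv2.imwrite("pics/t9.png",im[:,:,::-1]); crop('pics/t9.png',260,130,120,90,6,'pics/t9c.png')
o=bot.get_obs();print(o['time_s'],o['eef_pos'],o['force'])
t=np.radians(-6.3);ex=np.array([np.cos(t),np.sin(t),0]);ey=np.array([-np.sin(t),np.cos(t),0])
S=np.array([.6282,-.0142,.039]);L=np.array([.5728,-.0785,.030])
for s in(-1,1):
    print("tube end exp",(proj("top",S+s*.11*ey)-[260,130])*6,(proj("scene",S+s*.11*ey)-[200,170])*6)
    for q in (-1,1):
        p=L+ex*.008*q+ey*.024*s+[0,0,.032];print("chock top exp",(proj("top",p)-[260,130])*6,(proj("scene",p)-[200,170])*6)
E
```

```text
20.675 [ 0.41510321 -0.30100766  0.22687873] [-0.3784536   0.16979674  0.87453201]
tube end exp [613.73245214 241.8698486 ] [452.16631582 255.05838885]
chock top exp [560.77667497 358.60471749] [516.94112438 261.7249095 ]
chock top exp [565.72901736 319.82501698] [490.26677052 250.79204627]
tube end exp [ 85.37257908 175.44197353] [ 83.03876642 460.74168644]
chock top exp [442.20947885 343.3143438 ] [442.06032857 304.54576587]
chock top exp [447.34898128 304.5903254 ] [415.24756389 292.99428566]
```

View pics/s9c.png

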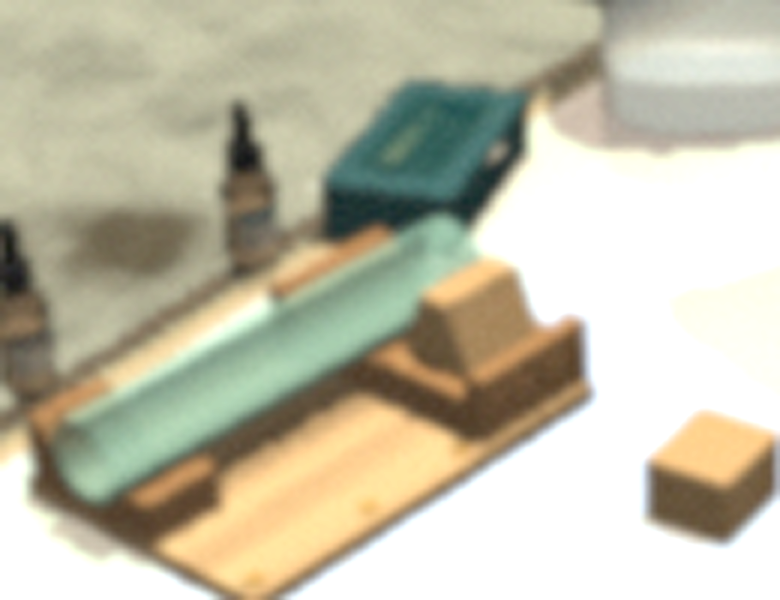

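View pics/t9c.png

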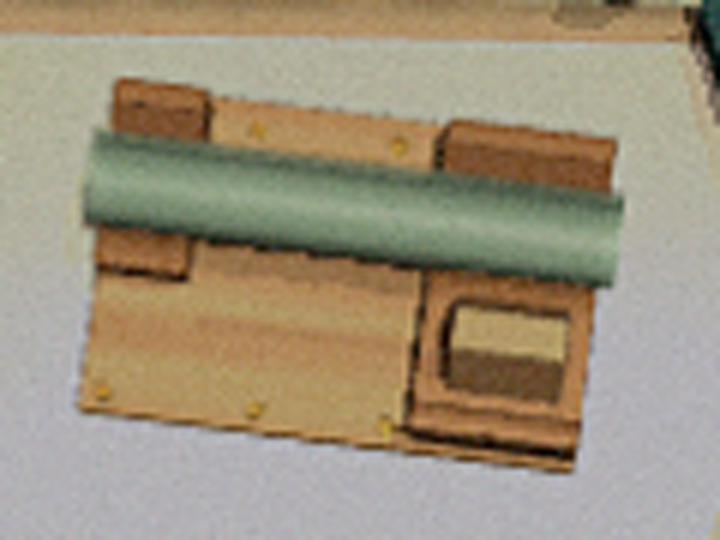

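The tube ends and chock top face match the expected pixels in both views: chock top at (447–568, 305–362) against an expected (442–566, 305–359). I'm handing in.

```bash
python3 -c "
from bench import bot
print(bot.sign_off())"
```

```text
the job is handed in; nothing more can be done
None
```

I laid the thick tube in the V across both saddles. I lowered it until about 9 N of contact showed, then let go. I then stood the chock with the sloping sides base down on the ledge, between the tube and the stop rail. I handed in at about 20.7 s.

In the last pictures from both cameras, the tube and the chock's top face were within about 3 mm of where they should be. The chock looked upright and parallel to the tube, and the arm was well clear.

The one disagreement was in the cradle measurement: I got about 140 mm for the board's width against the stated 142 mm, which is within the placing margins. Sign-off gave no verdict, so the result isn't confirmed beyond these checks.

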